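# Find the stamped crate and send it to dispatch

### The arm

A 7-joint arm with a two-finger parallel gripper is mounted at the origin on a cart in front of the work surface, level with it; the furniture and walls round the work are solid. World frame = base frame: x ahead of the robot, y to its left, z up, the work surface at z = 0. Lengths are in m, angles in rad, forces in N, time in s.
With the tool pointing down it reaches from about 0.425 to 0.925 m from the base axis. Payload 6.8 kg.
Tool frame: the origin (TCP) lies at the very end of the fingers, on their centre line; the grasp point (between the pads) lies 19 mm behind it; z points along the fingers, y is the line along which they close (so a half turn about z gives the same grasp; the last joint's range is limited). The gripper opens to 85 mm and grips with 20 to 120 N. Pads are 22 mm wide; open, the fingers measure 114 mm over their backs; the gripper's body (76 mm by 85 mm) begins 54 mm behind the grasp point. The pads swing forward as they close: fully open they stand 13 mm farther back than shut.
Start: joints at [-1.341, 0.477, 0.022, 1.555, -0.011, 1.109, -0.083], TCP at [0.224, 0.637, 0.231] pointing down, gripper open.
Joint ranges: [-2.96, 2.96], [-0.34, 2.1], [-1.41, 1.46], [0.24, 2.44], [-1.37, 4.51], [0.17, 1.92], [-2.96, 2.96]. Speed limits (rad/s): [2.39, 2.39, 3.14, 3.14, 3.14, 3.14, 3.14].

### API

Orientations are given as a rotation vector (axis times angle).
In Python, from bench import get_obs, viewer, r gives the robot as it stands. The module is installed in compiled form; this text tells all that it offers.
- The arm moves only by the tool play_rows, never from a script. Its argument "commands" is a list that holds one entry, the list of rows, each a list of 5 numbers: the gripper's target within -1 to 1 (shut at 1, half-way at 0, fully open at -1), then the shift along the tool's x, y, z scaled (see below), then the turn about the tool's z scaled (see below). A call has 1 to 12 rows; each row is the pose to reach, as a shift and turn from the pose commanded when the call began, along the tool's axes at that moment; what a row does not reach only later rows make up. The controller multiplies each number of a shift by 0.2 m and each number of a turn by pi/2 rad. A row lasts 1/12 s, in which the tool goes at most 41.7 mm and 7.16 degrees, less where a joint would pass 70% of its speed; a pose out of reach is approached as far as the arm can. A call with a number of a shift or a turn outside -1 to 1 is refused whole. A call with a gripper value outside its range is refused whole. The fingers move at their own pace and stop on an object; "grip_force" is the grip in N (left out, the last holds). Time passes only in rows, so rows that repeat a pose let the fingers close. It gives the time, the measured TCP pose, the force, the opening and the grip force at its end, in the units of the state.
- get_obs(): the state, without advancing time (a new reading comes with each control period).
- viewer.grab_frame(name): name is "scene" or "top" or "wrist"; returns a dict with "pixels" (384x512x3 uint8, red, green, blue), "fovy" (degrees; the focal length in pixels is half the picture's height over the tangent of half this angle, whatever the lens; pixels are square), "cx", "cy" (the principal point, pixels), "world_to_cam" (4x4, takes a point from world to camera coordinates); the wrist camera has in their place "hand_eye" (4x4, takes a point from camera to tool coordinates, whose origin is the TCP and whose axes are the flange's). Camera axes: x right, y up, looking along -z (the intrinsics and any distortion apply to the point x, -y, -z); pixel columns grow to the right and rows downward; lengths in m; the calibration is good to about 2 mm. A picture is of the moment at which its call begins: read the wrist's pose just before it. There is no depth.
- r.hand_in(): hands the job in; it is judged then, once.
Trained networks look in a picture, given as the dict that the camera call returned (one of the last four; its "shot" number tells which), for a name from the list of things; names that differ only in an ending like _2 or _b are one class to them, and where a whole thing is asked for, a point or a joint stands for the part that bears it (a point fixed in the world has none). Each returns a list of dicts, best first, with "score" (0 to 1); they miss things now and then, are a little off and sometimes report something else, mostly with a low value. They report only what shows in the picture. A call takes as long as a camera call.
- viewer.trace(picture, thing): "pixels" (384x512 bool, what is visible of it) and "rect" ([left, top, right, bottom] in pixels, round what is visible of it).
The state is a dict: "clock": time; "joints": joint angles; "qvel": joint speeds; "tau": joint torques, N m; "tcp_pos": TCP position; "orientation": TCP orientation; "contact_force": force on the tool from outside, world axes, zero at the start; "moment": the same for the moment, N m; "grip_width": finger opening in m; "gripper_force": force on a finger pad.
Only numpy, scipy, OpenCV 4.12 (cv2) and the standard library are available. Lean on these libraries where they do the work, as an engineer would, in place of code of your own. Each camera call takes 0.05 s, during which the arm holds its last target. There are 200 camera calls.

### The job

One of the two small wooden crates has a ring stamped on its underside. Using your fingertips only, tip both crates over away from you so that they lie on their far sides with their undersides showing; then push the stamped one forward along the table until its mouth is square against the long wooden batten across the back, which is the dispatch line. Leave the other crate lying where it fell, do not lift or carry either crate, and leave the felt wheel and the stone tile between them where they are.

Things in the scene. Friction and masses are not known exactly. Their poses are not given: they have to be found in the camera images.
- stamped_crate: upright open-topped slatted wooden crate, 72 deep (x) x 110 wide (y) x 130 tall (z), walls 7, about 0.25 kg; dark ring stamp 58 across with a dot on its underside, hidden until tipped; else like the other, left or right. Origin: centre of underside; at the start z is up, x roughly away from the robot. Tipped over: 72 high, 130 long, x down, z (mouth) away from the robot, underside facing it
- plain_crate: the other crate, same size, make and axes, with a bare underside; may be the left or the right one. Pushed away from the robot near its top, 110 mm up or higher, either crate pivots on its far lower edge (best with the finger rising as the crate does) and topples by itself past about 29 degrees; pushed low it slides. Lying, it slides on its side when pushed
- stamped_mouth (a point): centre of the open mouth of the stamped crate, 130 mm along the crate's z from its origin; axes as the crate's
- plain_mouth (a point): centre of the open mouth of the other crate, 130 mm along the crate's z from its origin; axes as the crate's
- batten: dispatch line: a straight wooden batten with three screws, screwed down across the back of the work, 30 wide (its x) by 520 long (its y) by 14 high; origin at the centre of its underside; x points away from the robot, so its near edge is at x = -15 in its own frame
- felt_wheel: cream felt polishing wheel, 60 across and 25 high, lying loose between the crates; origin at the centre of its underside; not to be moved
- stone_tile: grey granite sample tile, 56 x 56 x 10, lying loose between the crates, farther away than the felt wheel; origin at the centre of its underside; not to be moved

How it is judged:
On the way, in this order (a step that is already met when the one before it is completed fails the run):
1. both crates lie at rest on their far sides, undersides facing the robot, with the mouth of the stamped one still 20 mm or more short of the batten (angle between each of stamped_crate, plain_crate's own x axis and vertical above 2.97 rad and linear speed of each of stamped_crate, plain_crate below 0.03 m/s and x of stamped_mouth in the frame of batten below -0.035 m), for 0.2 s.
2. the stamped crate's mouth is against the batten (x of stamped_mouth in the frame of batten above -0.027 m and angle between the z axis of stamped_crate and the x axis of batten, either way round below 0.12 rad), for 0.2 s.
At the end, for the whole second after the job is handed in: Both crates at rest on their far sides; the middle of the stamped crate's mouth within 12 mm of the batten's near edge, square within 0.12 rad; the other crate's origin within 130 mm of its start (tipping takes 51) and its mouth 25 mm short of the batten; felt wheel and tile within 25 mm (all of step 2 and angle between each of stamped_crate, plain_crate's own x axis and vertical above 2.97 rad and linear speed of each of stamped_crate, plain_crate below 0.03 m/s and x of plain_mouth in the frame of batten below -0.04 m and distance of plain_crate from where it was at the start of the episode below 0.13 m and distance of each of felt_wheel, stone_tile from where it was at the start of the episode below 0.025 m); the robot touches nothing.
It fails at once if a crate is lifted off the table or carried (underside centre above 54 mm, or above 16 mm while upright) ((height (world z) of stamped_crate above 0.054 m or (angle between stamped_crate's own z axis and vertical below 0.15 rad and height (world z) of stamped_crate above 0.016 m)) or (height (world z) of plain_crate above 0.054 m or (angle between plain_crate's own z axis and vertical below 0.15 rad and height (world z) of plain_crate above 0.016 m))).
It fails at once if the crate without the stamp is sent to the batten (not (x of plain_mouth in the frame of batten below -0.04 m)).
It fails at once if the felt wheel or the tile is pushed away (25 mm) (distance of any of felt_wheel, stone_tile from where it was at the start of the episode above 0.025 m).
It also fails if it takes over 64 s, if anything falls off the work surface, if the arm or the gripper's body presses on something with over 40 N, if the wrist force passes 120 N, or if a joint passes its speed limit or range.

## Working session

There is one attempt and no reset: what is moved stays moved. The work goes in short steps, Python scripts to look and compute and a tool call to move; the robot and the scene stay as the last step left them, time stands still between calls to the robot, and variables do not carry over. Pictures are saved under pics/ and viewed, at most 10 in all, crops included, and the job is handed in when it is done.

Besides the shell and the picture viewer there is one more tool, called by a JSON object that holds its "name" and its "arguments", one argument or row to a line. play_rows: Moves the arm, as the interface text tells. Shifts and turns lie within -1 to 1; 1 stands for 0.2 m of shift or pi/2 rad of turn. Its arguments: {"type":"object","properties":{"commands":{"type":"array","items":{"type":"array","items":{"type":"array","items":{"type":"number","minimum":-1,"maximum":1}}}},"grip_force":{"type":"number"}},"required":["commands"]}

```bash
mkdir -p pics
cat > h.py <<'E'
import numpy as np, cv2
from bench import get_obs, viewer, r
from scipy.spatial.transform import Rotation as R
def ray(d,u,v):
    H=d["pixels"].shape[0]; f=H/2/np.tan(np.radians(d["fovy"])/2)
    W=np.linalg.inv(np.array(d["world_to_cam"]))
    c=np.array([(u-d["cx"])/f,-(v-d["cy"])/f,-1.])
    return W[:3,3],W[:3,:3]@c
def atz(d,u,v,z):
    o,k=ray(d,u,v); return o+k*(z-o[2])/k[2]
def proj(d,p):
    H=d["pixels"].shape[0]; f=H/2/np.tan(np.radians(d["fovy"])/2)
    c=np.array(d["world_to_cam"])@np.r_[p,1]
    return np.array([d["cx"]+f*c[0]/-c[2],d["cy"]-f*c[1]/-c[2]])
def save(d,n): cv2.imwrite("pics/"+n,d["pixels"][:,:,::-1])
E
python3 - <<'E'
from h import *
o=get_obs(); print(o["clock"],o["tcp_pos"],o["orientation"],R.from_rotvec(o["orientation"]).as_matrix().round(3).tolist(),o["grip_width"])
a=[]
for n in("scene","top"):
    d=viewer.grab_frame(n); a.append(d["pixels"]); print(n,{k:v for k,v in d.items() if k not in("pixels","world_to_cam")}, np.linalg.inv(d["world_to_cam"]).round(3).tolist())
    for t in("stamped_crate","plain_crate","batten","felt_wheel","stone_tile"):
        for q in viewer.trace(d,t)[:3]:
            m=q["pixels"]; c=cv2.findContours(m.astype(np.uint8),0,2)[0]; c=max(c,key=cv2.contourArea)
            print(n,t,round(q["score"],2),q["rect"],cv2.minAreaRect(c))
    save(d,n+"0.png")
E
```

```text
0.0 [0.22349902 0.63631385 0.23032381] [-5.27954892e-01 -3.09673178e+00  2.83657750e-03] [[-0.944, 0.331, -0.0], [0.331, 0.944, -0.002], [-0.0, -0.002, -1.0]] 0.08569005730271247
scene {'fovy': 52.59928790994673, 'cx': 259.34540072734393, 'cy': 194.39912984764152, 'shot': 1} [[0.497, 0.407, -0.766, -0.028], [-0.868, 0.245, -0.432, -0.379], [0.012, 0.88, 0.476, 0.501], [0.0, 0.0, 0.0, 1.0]]
scene stamped_crate 0.71 [124.8, 178.5, 194.0, 252.9] ((158.01036071777344, 214.62416076660156), (77.31534576416016, 64.3602523803711), 85.2363510131836)
scene plain_crate 0.58 [251.5, 222.3, 330.3, 322.1] ((292.00665283203125, 261.7259826660156), (82.37150573730469, 68.21078491210938), 15.422159194946289)
scene batten 0.57 [191.3, 175.3, 383.5, 234.2] ((289.2332763671875, 205.0791015625), (195.4781951904297, 11.076752662658691), 14.21585464477539)
scene felt_wheel 0.68 [216.1, 235.7, 243.8, 257.1] ((229.5, 246.0), (24.0, 27.0), 90.0)
scene stone_tile 0.57 [245.1, 218.7, 273.3, 235.5] ((261.329345703125, 224.95053100585938), (25.997177124023438, 16.7667179107666), 6.709836483001709)
top {'fovy': 46
[... 321 characters left out ...]
, 83.82982635498047)
top plain_crate 0.73 [298.9, 257.8, 357.8, 298.1] ((325.9076843261719, 277.8384704589844), (35.278934478759766, 59.29745101928711), 86.8201675415039)
top batten 0.72 [145.4, 144.5, 353.3, 166.3] ((248.904052734375, 156.6494140625), (14.602606773376465, 210.59857177734375), 87.03176879882812)
top felt_wheel 0.66 [233.1, 240.1, 260.9, 262.5] ((246.0, 249.0), (24.0, 24.0), 90.0)
top felt_wheel 0.31 [295.1, 260.8, 356.7, 297.2] ((325.9723815917969, 277.4751892089844), (35.74000549316406, 59.28636169433594), 86.98721313476562)
top stone_tile 0.64 [242.8, 190.3, 265.3, 211.7] ((251.35000610351562, 201.04998779296875), (23.084627151489258, 22.76839828491211), 71.56505584716797)
```

Run:
```python
import cv2,numpy as np
a=cv2.imread("pics/top0.png")[120:320,100:400]
cv2.imwrite("pics/topc.png",cv2.resize(a,None,fx=2.66,fy=2.66,interpolation=cv2.INTER_CUBIC))
```

```text
(no output)
```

View pics/topc.png

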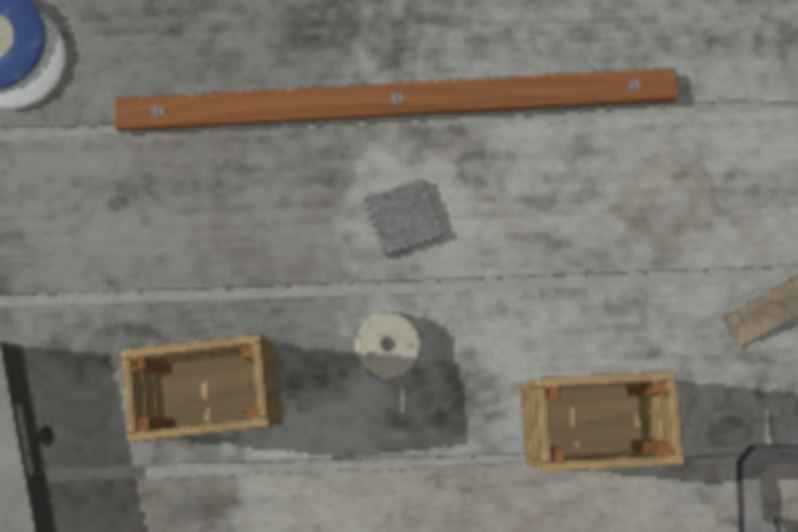

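View pics/scene0.png

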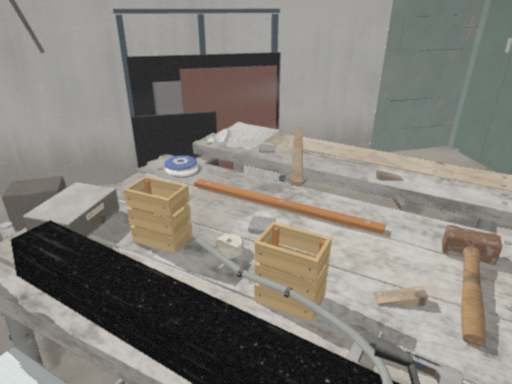

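The top crop shows the left crate rim with corners (122,352), (258,337), (275,425), (130,440), and the right crate's rim with (545,378), (675,373), (682,462), (527,468). It also shows the batten, the tile and the felt wheel. The scene view has a black beam in front of the crates, so I need the full top view.

View pics/top0.png

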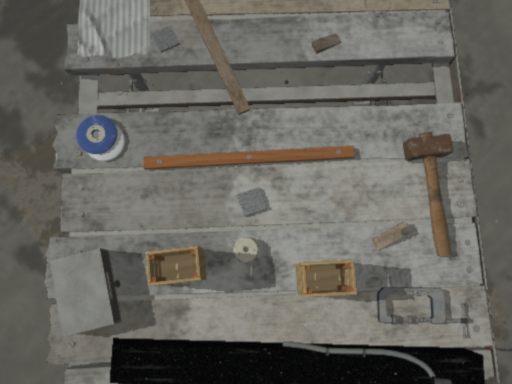

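Run:
```python
from h import *
from scipy.optimize import least_squares
S=viewer.grab_frame("scene");T=viewer.grab_frame("top")
def fit(ms,mt,x0):
    # rendered-silhouette fit: hull of the box vs mask
    tgt=[(S,ms),(T,mt)]
    def res(p):
        c,s=np.cos(p[2]),np.sin(p[2]); out=[]
        P=[np.array([p[0]+c*a-s*b,p[1]+s*a+c*b,z]) for a in(-.036,.036) for b in(-.055,.055) for z in(0,.13)]
        for d,m in tgt:
            q=np.array([proj(d,k) for k in P]).astype(np.float32)
            h=cv2.convexHull(q)
            im=np.zeros((384*4,512*4),np.uint8); cv2.fillConvexPoly(im,(h*4+2).astype(np.int32),1)
            im=cv2.resize(im.astype(np.float32),(512,384),interpolation=cv2.INTER_AREA)
            out.append(np.abs(im-m).sum())
        return sum(out)
    from scipy.optimize import minimize
    r_=minimize(res,x0,method="Nelder-Mead",options=dict(initial_simplex=[x0]+[np.array(x0)+e for e in np.diag([.02,.02,.1])]))
    return r_.x,r_.fun
def mk(d,t,left):
    for q in viewer.trace(d,t):
        l,_,rr,_=q["rect"]
        if ((l+rr)/2<240)==left: return q["pixels"].astype(np.float32)
for left,t,uv in((True,"stamped_crate",(175,265)),(False,"plain_crate",(326,278))):
    g=atz(T,*uv,.1); x,f=fit(mk(S,t,left),mk(T,t,left),[g[0],g[1],0.05]); print(left,g.round(3),x.round(4),f)
for n,uv,z in(("felt",(246,249),.025),("tile",(251.4,201),.01)): print(n,atz(T,*uv,z).round(3))
# batten near edge and ends, top face near edge
q=[(100+u/2.66,120+v/2.66) for u,v in((117,131),(677,98),(117,98),(677,70))]
print([atz(T,*k,.014).round(4).tolist() for k in q])
o=get_obs();print(o["clock"])
```

```text
True [0.488 0.157 0.1  ] [0.4873 0.1569 0.1165] 236.1875
False [ 0.461 -0.168  0.1  ] [ 0.4625 -0.1686  0.0729] 988.9375
felt [0.527 0.004 0.025]
tile [ 0.643 -0.008  0.01 ]
[[0.721, 0.2539, 0.014], [0.7531, -0.2621, 0.014], [0.7522, 0.2553, 0.014], [0.78, -0.2633, 0.014]]
0.9
```

The full top view shows clear table round the crates, apart from a grey box at about (85,290) on the left and the cart edge at row 340. Next I refine the right crate and estimate the box height.

```bash
cat >> h.py <<'E'
def cmd(P,yaw):
    "row numbers to reach P with tool y at 90deg+yaw"
    o=get_obs(); M=R.from_rotvec(o["orientation"]).as_matrix()
    s=M.T@(np.array(P)-o["tcp_pos"])/.2
    a=np.arctan2(M[1,1],M[0,1]); t=-(np.pi/2+yaw-a)/(np.pi/2)
    return s.round(3).tolist(),round(t,3)
E
python3 - <<'E'
from h import *
T=viewer.grab_frame("top");S=viewer.grab_frame("scene")
for c in ((545,377),(677,372),(683,463),(545,467)): print(atz(T,100+c[0]/2.66,120+c[1]/2.66,.13).round(4))
for c in ((122,352),(258,337),(267,427),(130,440)): print(atz(T,100+c[0]/2.66,120+c[1]/2.66,.13).round(4))
for z in(0,.05,.1,.15,.2):print(z,atz(T,103,250,z).round(3),proj(S,atz(T,103,250,z)).round(0))
print(cmd([.405,.15,.231],.10))
E
```

```text
[ 0.4942 -0.1195  0.13  ]
[ 0.4981 -0.2238  0.13  ]
[ 0.428  -0.2255  0.13  ]
[ 0.425 -0.118  0.13 ]
[0.5136 0.2143 0.13  ]
[0.5254 0.1073 0.13  ]
[0.4555 0.0987 0.13  ]
[0.4455 0.2052 0.13  ]
0 [0.526 0.346 0.   ] [116. 209.]
0.05 [0.523 0.33  0.05 ] [116. 194.]
0.1 [0.52  0.314 0.1  ] [117. 177.]
0.15 [0.517 0.298 0.15 ] [117. 159.]
0.2 [0.514 0.282 0.2  ] [118. 140.]
([-1.662, -1.996, 0.001], np.float64(-0.279))
```

{"name": "play_rows", "arguments": {
  "commands": [
    [[0, -0.831, -0.998, 0, -0.279], [0, -0.831, -0.998, 0, -0.279], [0, -0.831, -0.998, 0, -0.279], [0, -0.831, -0.998, 0, -0.279], [0, -0.831, -0.998, 0, -0.279], [0, -0.831, -0.998, 0, -0.279], [0, -0.831, -0.998, 0, -0.279], [0, -0.831, -0.998, 0, -0.279]]
  ]
}}

```text
clock: 1.67
tcp_pos: [0.3164, 0.3898, 0.2316]
orientation: [-0.148, 3.137, -0.001]
contact_force: [-0.3, -0.7, 0.1]
grip_width: 0.0425
gripper_force: 0.0
```

Run:
```python
from h import *
print(cmd([.405,.15,.231],.10),cmd([.405,.15,.125],.10)); o=get_obs();print(o["clock"],o["tcp_pos"],o["grip_width"])
```

```text
([-0.328, -1.235, 0.004], np.float64(-0.004)) ([-0.328, -1.235, 0.534], np.float64(-0.004))
1.6667 [0.31641182 0.38979964 0.23161877] 0.04251510402335736
```

{"name": "play_rows", "arguments": {
  "commands": [
    [[0, -0.328, -1, 0, 0], [0, -0.328, -1, 0, 0], [0, -0.328, -1, 0, 0], [0, -0.328, -1, 0, 0], [0, -0.328, -1, 0, 0], [0, -0.328, -1, 0, 0], [0, -0.328, -1, 0, 0]]
  ]
}}

```text
clock: 2.25
tcp_pos: [0.4008, 0.2002, 0.2316]
orientation: [-0.151, 3.137, 0.001]
contact_force: [0.5, 0.3, -0.2]
grip_width: 0.0427
gripper_force: 0.0
```

Run:
```python
from h import *
print(cmd([.41,.15,.12],.10)); o=get_obs();print(o["clock"],o["tcp_pos"],o["grip_width"])
```

```text
([-0.021, -0.254, 0.558], np.float64(-0.002))
2.25 [0.40078306 0.20016519 0.2316233 ] 0.0426625430173943
```

{"name": "play_rows", "arguments": {
  "commands": [
    [[0, -0.02, -0.254, 0.2, 0], [0, -0.02, -0.254, 0.4, 0], [0, -0.02, -0.254, 0.59, 0], [0, -0.02, -0.254, 0.59, 0], [0, -0.02, -0.254, 0.59, 0]]
  ]
}}

```text
clock: 2.67
tcp_pos: [0.4063, 0.1518, 0.1103]
orientation: [0.161, -3.132, 0.004]
contact_force: [-0.3, -0.2, -0.2]
grip_width: 0.0428
gripper_force: 0.0
```

Run:
```python
from h import *
o=get_obs();print(o["clock"],o["tcp_pos"],o["contact_force"])
T=viewer.grab_frame("scene");a=T["pixels"][130:330,60:360,::-1];cv2.imwrite("pics/c1.png",cv2.resize(a,None,fx=2.6,fy=2.6))
```

```text
2.6667 [0.40634683 0.15176425 0.11031521] [-0.31562928 -0.18486672 -0.24637764]
```

View pics/c1.png

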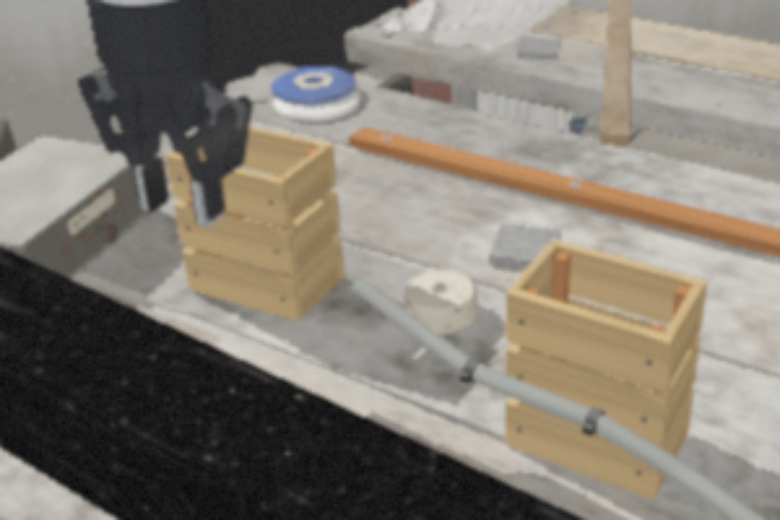

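The picture shows the fingers in front of the left crate's near face, high up near crop (175,200). Now push with a rising arc.

{"name": "play_rows", "arguments": {
  "commands": [
    [[0, -0.1, 0, -0.015, 0], [0, -0.15, 0, -0.015, 0], [0, -0.21, 0, -0.035, 0], [0, -0.27, 0, -0.065, 0], [0, -0.33, 0, -0.09, 0], [0, -0.39, 0, -0.105, 0], [0, -0.45, 0, -0.115, 0], [0, -0.51, 0, -0.12, 0], [0, -0.57, 0, -0.12, 0], [0, -0.57, 0, -0.12, 0], [0, -0.57, 0, -0.12, 0], [0, -0.57, 0, -0.12, 0]]
  ]
}}

```text
clock: 3.72
tcp_pos: [0.5218, 0.1631, 0.1378]
orientation: [-0.159, 3.137, 0.001]
contact_force: [0.0, -0.0, 0.0]
grip_width: 0.0426
gripper_force: 0.0
```

Run:
```python
from h import *
o=get_obs();print(o["clock"],o["tcp_pos"],o["contact_force"])
T=viewer.grab_frame("scene");a=T["pixels"][130:330,60:360,::-1];cv2.imwrite("pics/c2.png",cv2.resize(a,None,fx=2.6,fy=2.6))
print(cmd([.405,.05,.231],.035))
```

```text
3.7167 [0.52179619 0.16308568 0.13781471] [ 0.02778845 -0.02101671  0.00305801]
([0.637, -0.502, -0.467], np.float64(0.042))
```

View pics/c2.png

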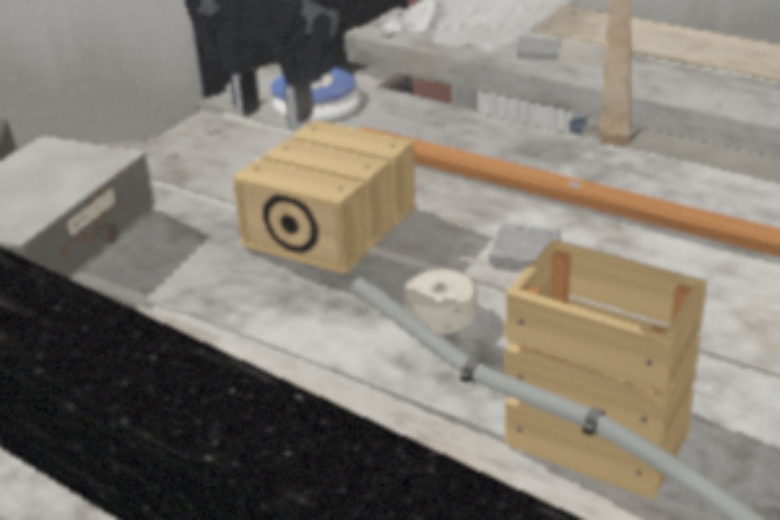

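The left crate has toppled and shows its ring stamp at crop (290,222), so it is the stamped one. The right crate is next. First I check the height of the cable in front of it.

Run:
```python
from h import *
T=viewer.grab_frame("top");S=viewer.grab_frame("scene")
for uv in((285,344),(330,350),(375,351)):
  for z in(0,.05,.1,.15,.2):print(z,atz(T,*uv,z).round(3),proj(S,atz(T,*uv,z)).round(0))
```

```text
0 [ 0.31  -0.086  0.   ] [202. 338.]
0.05 [ 0.318 -0.082  0.05 ] [201. 311.]
0.1 [ 0.325 -0.078  0.1  ] [200. 283.]
0.15 [ 0.332 -0.074  0.15 ] [198. 253.]
0.2 [ 0.339 -0.07   0.2  ] [197. 222.]
0 [ 0.297 -0.19   0.   ] [253. 373.]
0.05 [ 0.305 -0.181  0.05 ] [251. 343.]
0.1 [ 0.313 -0.172  0.1  ] [248. 311.]
0.15 [ 0.321 -0.163  0.15 ] [246. 278.]
0.2 [ 0.328 -0.154  0.2  ] [243. 243.]
0 [ 0.295 -0.293  0.   ] [319. 409.]
0.05 [ 0.303 -0.28   0.05 ] [314. 375.]
0.1 [ 0.311 -0.266  0.1  ] [310. 340.]
0.15 [ 0.319 -0.252  0.15 ] [305. 303.]
0.2 [ 0.327 -0.238  0.2  ] [301. 264.]
```

{"name": "play_rows", "arguments": {
  "commands": [
    [[0, 0.15, -0.1, -0.2, 0.04], [0, 0.3, -0.25, -0.4, 0.04], [0, 0.45, -0.4, -0.45, 0.04], [0, 0.6, -0.55, -0.45, 0.04], [0, 0.6, -0.7, -0.45, 0.04], [0, 0.6, -0.85, -0.45, 0.04], [0, 0.6, -0.98, -0.45, 0.04], [0, 0.6, -0.98, -0.45, 0.04]]
  ]
}}

```text
clock: 4.53
tcp_pos: [0.4217, -0.0499, 0.2279]
orientation: [-0.047, 3.14, -0.001]
contact_force: [0.2, 0.3, 0.5]
grip_width: 0.0428
gripper_force: 0.0
```

Run:
```python
from h import *
print(cmd([.40,-.173,.231],.035),cmd([.40,-.173,.113],.035)); o=get_obs();print(o["clock"],o["tcp_pos"],o["grip_width"])
```

```text
([0.127, -0.612, -0.015], np.float64(-0.003)) ([0.128, -0.612, 0.575], np.float64(-0.003))
4.5333 [ 0.42172238 -0.04987083  0.22790034] 0.042754935332576655
```

{"name": "play_rows", "arguments": {
  "commands": [
    [[0, 0.1, -0.2, 0, 0], [0, 0.1, -0.4, 0, 0], [0, 0.1, -0.61, 0, 0], [0, 0.1, -0.61, 0, 0], [0, 0.1, -0.61, 0.2, 0], [0, 0.1, -0.61, 0.4, 0], [0, 0.1, -0.61, 0.56, 0], [0, 0.1, -0.61, 0.56, 0], [0, 0.1, -0.61, 0.56, 0]]
  ]
}}

```text
clock: 5.28
tcp_pos: [0.4058, -0.1667, 0.1146]
orientation: [0.059, -3.137, -0.001]
contact_force: [0.0, 0.3, 0.0]
grip_width: 0.0426
gripper_force: 0.0
```

Run:
```python
from h import *
o=get_obs();print(o["clock"],o["tcp_pos"],o["contact_force"])
T=viewer.grab_frame("scene");a=T["pixels"][130:380,200:400,::-1];cv2.imwrite("pics/c3.png",cv2.resize(a,None,fx=2.4,fy=2.4))
```

```text
5.2833 [ 0.40584267 -0.16673273  0.11462211] [0.00983752 0.33340915 0.01261541]
```

View pics/c3.png

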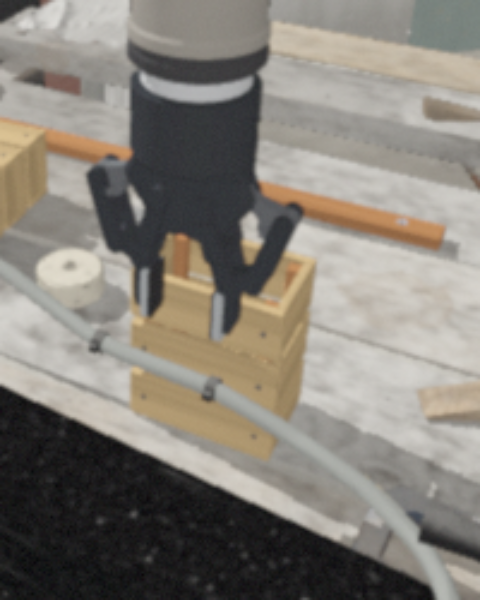

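The fingers stand in front of the right crate's near face at crop (150–225, 310). Push with the same arc.

{"name": "play_rows", "arguments": {
  "commands": [
    [[0, -0.04, 0, -0.005, 0], [0, -0.09, 0, -0.02, 0], [0, -0.15, 0, -0.05, 0], [0, -0.21, 0, -0.075, 0], [0, -0.27, 0, -0.095, 0], [0, -0.33, 0, -0.105, 0], [0, -0.39, 0, -0.11, 0], [0, -0.45, 0, -0.11, 0], [0, -0.48, 0, -0.11, 0], [0, -0.48, 0, -0.11, 0], [0, -0.48, 0, -0.11, 0], [0, -0.48, 0, -0.11, 0]]
  ]
}}

```text
clock: 6.33
tcp_pos: [0.5026, -0.1638, 0.1377]
orientation: [-0.059, 3.141, 0.0]
contact_force: [0.3, -0.6, 0.1]
grip_width: 0.0427
gripper_force: 0.0
```

Run:
```python
from h import *
o=get_obs();print(o["clock"],o["tcp_pos"],o["contact_force"])
T=viewer.grab_frame("scene");save(T,"c4.png")
print(cmd([.45,.0,.2],.056))
```

```text
6.3333 [ 0.50262806 -0.16383836  0.13768162] [ 0.30485561 -0.57509558  0.08172402]
([0.232, 0.829, -0.312], np.float64(-0.012))
```

View pics/c4.png

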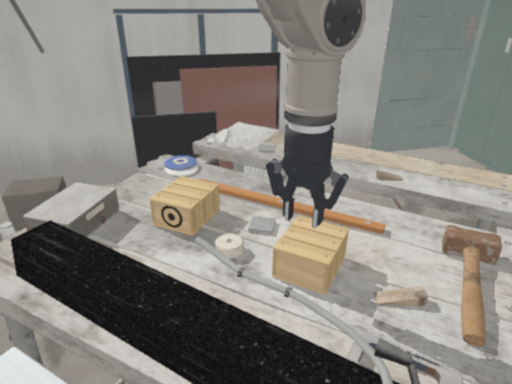

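Both crates lie with undersides facing the robot: stamped at (172,215), plain at (295,268). Now move behind the stamped one.

{"name": "play_rows", "arguments": {
  "commands": [
    [[0, 0.1, 0, -0.2, 0], [0, 0.15, 0.15, -0.3, -0.012], [0, 0.2, 0.35, -0.35, -0.012], [0, 0.2, 0.55, -0.35, -0.012], [0, 0.2, 0.75, -0.35, -0.012], [0, 0.2, 0.95, -0.35, -0.012], [0, 0.2, 1, -0.35, -0.012]]
  ]
}}

```text
clock: 6.97
tcp_pos: [0.4545, 0.0407, 0.2075]
orientation: [-0.1, 3.14, 0.004]
contact_force: [0.5, -0.4, 0.0]
grip_width: 0.0428
gripper_force: 0.0
```

Run:
```python
from h import *
T=viewer.grab_frame("top"); S=viewer.grab_frame("scene")
for d,n in((T,"top"),(S,"scene")):
  for t in("stamped_crate","plain_crate","felt_wheel","stone_tile","batten"):
    for q in viewer.trace(d,t)[:2]:
        c=max(cv2.findContours(q["pixels"].astype(np.uint8),0,2)[0],key=cv2.contourArea); m=cv2.minAreaRect(c)
        print(n,t,round(q["score"],2),np.round(m[0],1),np.round(m[1],1),round(m[2],1),atz(T,*m[0],{"f":.025,"s":.01}.get(t[0],.014) if "crate" not in t else .06).round(3) if n=="top" else "")
        if n=="top" and t=="stamped_crate":
            b=cv2.boxPoints(m); print([atz(T,*k,.072).round(3).tolist() for k in b])
cv2.imwrite("pics/c5.png",cv2.resize(T["pixels"][120:320,100:400,::-1],None,fx=2.66,fy=2.66,interpolation=cv2.INTER_CUBIC))
for y in(.15,.16):print(cmd([.47,y,.2],.056))
```

```text
top stamped_crate 0.74 [174.8 221.8] [58.9 53.3] 83.5 [0.587 0.167 0.06 ]
[[0.645, 0.235, 0.072], [0.659, 0.115, 0.072], [0.526, 0.097, 0.072], [0.513, 0.214, 0.072]]
top plain_crate 0.94 [318.9 231.7] [57.8 53.3] 86.2 [ 0.564 -0.162  0.06 ]
top felt_wheel 0.67 [250.7 244.7] [22.8 11.5] 49.1 [ 0.537 -0.007  0.025]
top stone_tile 0.66 [251.2 201.1] [22.8 23.3] 70.3 [ 0.643 -0.008  0.01 ]
top batten 0.6 [248.6 157. ] [ 14.6 211.7] 86.7 [ 0.752 -0.001  0.014]
scene stamped_crate 0.92 [184.3 205.1] [70.2 56.1] 12.5 
scene plain_crate 0.71 [183.8 205.3] [70.3 56. ] 10.8 
scene plain_crate 0.63 [308.  252.1] [70.5 69.4] 17.0 
scene felt_wheel 0.72 [229.5 245.5] [23. 27.] 90.0 
scene stone_tile 0.87 [261.4 224.3] [24.5 15.6] 8.1 
scene batten 0.63 [301.6 208.1] [172.   12.4] 14.3 
([-0.104, 0.575, 0.036], np.float64(-0.001))
([-0.107, 0.625, 0.036], np.float64(-0.001))
```

View pics/c5.png

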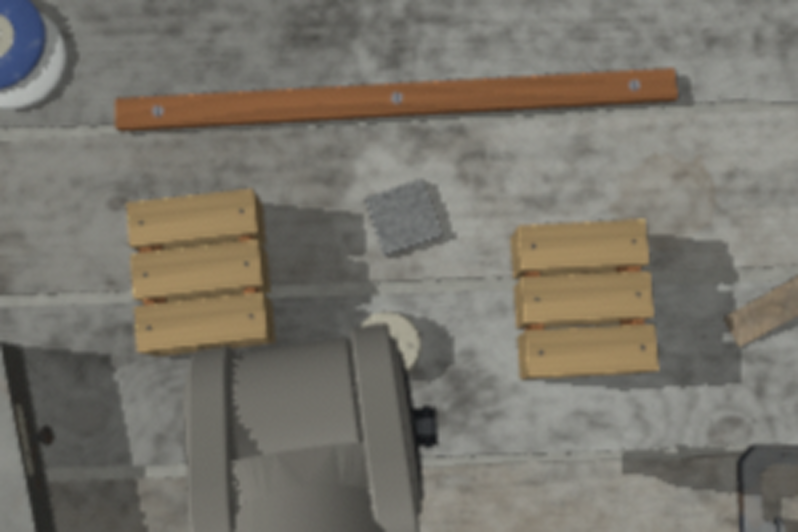

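The top view shows both crates on their sides: the stamped one at crop (200,270) and the plain one at (585,298). The wheel and tile haven't moved. Next, descend behind the stamped crate.

{"name": "play_rows", "arguments": {
  "commands": [
    [[0, -0.1, 0.2, 0, 0], [0, -0.1, 0.4, 0, 0], [0, -0.1, 0.61, 0, 0], [0, -0.1, 0.61, 0.2, 0], [0, -0.1, 0.61, 0.4, 0], [0, -0.1, 0.61, 0.6, 0], [0, -0.1, 0.61, 0.8, 0], [0, -0.1, 0.61, 0.93, 0], [0, -0.1, 0.61, 0.93, 0], [0, -0.1, 0.61, 0.93, 0]]
  ]
}}

```text
clock: 8.4
tcp_pos: [0.4679, 0.1568, 0.0206]
orientation: [0.088, -3.138, 0.002]
contact_force: [0.2, 0.4, 0.2]
grip_width: 0.0427
gripper_force: 0.0
```

Run:
```python
from h import *
o=get_obs();print(o["clock"],o["tcp_pos"],o["contact_force"],cmd(o["tcp_pos"],.056))
```

```text
8.4 [0.46791584 0.15681145 0.02060161] [0.24904878 0.43082379 0.21859288] ([0.0, 0.0, 0.0], np.float64(-0.0))
```

{"name": "play_rows", "arguments": {
  "commands": [
    [[0, -0.08, 0, 0, 0], [0, -0.13, 0, 0, 0], [0, -0.17, 0, 0, 0], [0, -0.21, 0, 0, 0], [0, -0.26, 0, 0, 0], [0, -0.31, 0, 0, 0], [0, -0.36, 0, 0, 0], [0, -0.41, 0, 0, 0], [0, -0.45, 0, 0, 0], [0, -0.48, 0, 0, 0], [0, -0.5, 0, 0, 0], [0, -0.5, 0, 0, 0]]
  ]
}}

```text
clock: 9.4
tcp_pos: [0.5695, 0.1631, 0.0213]
orientation: [-0.088, 3.139, 0.0]
contact_force: [-0.2, -0.1, 0.3]
grip_width: 0.0425
gripper_force: 0.0
```

Run:
```python
from h import *
o=get_obs();print(o["clock"],o["tcp_pos"],o["contact_force"],cmd(o["tcp_pos"],.056))
T=viewer.grab_frame("top")
cv2.imwrite("pics/c6.png",cv2.resize(T["pixels"][130:270,130:280,::-1],None,fx=4,fy=4,interpolation=cv2.INTER_CUBIC))
```

```text
9.4 [0.56953317 0.16313918 0.02127122] [-0.19530966 -0.12581207  0.33019551] ([0.0, 0.0, 0.0], np.float64(0.0))
```

View pics/c6.png

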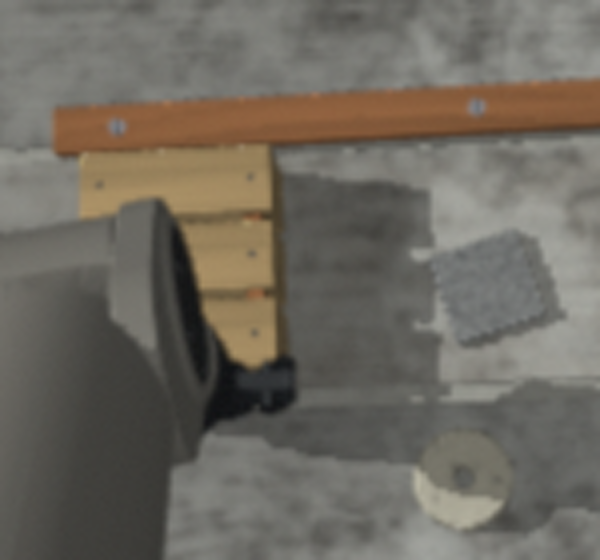

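The crate's far top edge is at crop (80,153)–(272,145), square and close to the batten. I compute the remaining gap allowing for the top face's height.

Run:
```python
from h import *
T=viewer.grab_frame("top")
f=lambda c,z:atz(T,130+c[0]/4,130+c[1]/4,z).round(4)
print(f((80,153),.072),f((272,145),.072),"batten",f((60,155),.014),f((290,145),.014),f((600,128),.014))
```

```text
[0.7093 0.2262 0.072 ] [0.7142 0.1156 0.072 ] batten [0.7222 0.2515 0.014 ] [0.7287 0.1113 0.014 ] [ 0.7397 -0.0785  0.014 ]
```

{"name": "play_rows", "arguments": {
  "commands": [
    [[0, -0.015, 0, 0, 0], [0, -0.03, 0, 0, 0], [0, -0.045, 0, 0, 0], [0, -0.045, 0, 0, 0]]
  ]
}}

```text
clock: 9.83
tcp_pos: [0.5781, 0.1638, 0.0214]
orientation: [-0.089, 3.14, 0.0]
contact_force: [-0.5, -0.4, -0.9]
grip_width: 0.0426
gripper_force: 0.0
```

{"name": "play_rows", "arguments": {
  "commands": [
    [[0, -0.01, 0, 0, 0], [0, -0.02, 0, 0, 0], [0, -0.025, 0, 0, 0], [0, -0.025, 0, 0, 0]]
  ]
}}

```text
clock: 10.17
tcp_pos: [0.5828, 0.164, 0.0213]
orientation: [-0.089, 3.14, 0.0]
contact_force: [-1.1, 0.4, -0.4]
grip_width: 0.0429
gripper_force: 0.0
```

{"name": "play_rows", "arguments": {
  "commands": [
    [[0, -0.008, 0, 0, 0], [0, -0.015, 0, 0, 0], [0, -0.015, 0, 0, 0]]
  ]
}}

```text
clock: 10.42
tcp_pos: [0.5844, 0.1639, 0.021]
orientation: [0.089, -3.138, 0.001]
contact_force: [-5.0, -1.2, 2.5]
grip_width: 0.0427
gripper_force: 0.0
```

Force has built up with the tool stopping short, so the mouth is against the batten. Back off and verify.

{"name": "play_rows", "arguments": {
  "commands": [
    [[0, 0.03, 0, 0, 0], [0, 0.15, 0, 0, 0], [0, 0.3, 0, 0, 0], [0, 0.4, 0, -0.2, 0], [0, 0.4, 0, -0.4, 0], [0, 0.4, 0, -0.6, 0], [0, 0.4, 0, -0.8, 0], [0, 0.4, -0.2, -1, 0], [0, 0.4, -0.4, -1, 0], [0, 0.4, -0.6, -1, 0], [0, 0.4, -0.6, -1, 0]]
  ]
}}

```text
clock: 11.33
tcp_pos: [0.5133, 0.0323, 0.2233]
orientation: [-0.075, 3.136, -0.002]
contact_force: [-0.2, -0.6, -0.6]
grip_width: 0.0428
gripper_force: 0.0
```

Run:
```python
from h import *
o=get_obs();print(o["clock"],o["tcp_pos"],o["contact_force"])
T=viewer.grab_frame("top")
cv2.imwrite("pics/c7.png",cv2.resize(T["pixels"][130:270,130:280,::-1],None,fx=4,fy=4,interpolation=cv2.INTER_CUBIC))
for t,z in(("felt_wheel",.025),("stone_tile",.01)):
    for q in viewer.trace(T,t)[:1]:
        l,a,b,c=q["rect"];print(t,atz(T,(l+b)/2,(a+c)/2,z).round(3))
```

```text
11.3333 [0.51326588 0.03229621 0.22326568] [-0.22936044 -0.64389956 -0.59256605]
```

View pics/c7.png

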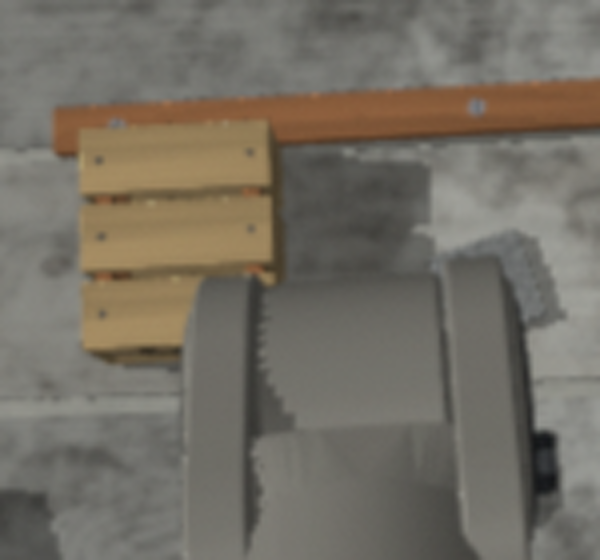

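The crate is square against the batten, with its far top edge at (80,129)–(270,121), about 14 mm farther than before. That matches the measured gap.

```bash
python3 -c "
from bench import r
print(r.hand_in())"
```

```text
the job is handed in; nothing more can be done
None
```

I tipped both crates onto their far sides and pushed the stamped one (the left) square against the batten. The plain crate stayed where it fell, and the job is handed in; it returned no verdict.

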